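# Park the castored bottle caddy

### The arm

A 7-joint arm with a two-finger parallel gripper is mounted at the origin on a cart in front of the work surface, level with it; the furniture and walls round the work are solid. World frame = base frame: x ahead of the robot, y to its left, z up, the work surface at z = 0. Lengths are in mm, angles in rad, forces in N, time in s.
With the tool pointing down it reaches from about 400 to 875 mm from the base axis. Payload 4.4 kg.
Tool frame: the origin (TCP) lies at the very end of the fingers, on their centre line; the grasp point (between the pads) lies 19 mm behind it (ctrl.grasp_offset is the distance from the TCP to the grasp point, in mm); z points along the fingers, y is the line along which they close (so a half turn about z gives the same grasp; the last joint's range is limited). The gripper opens to 85 mm and grips with 20 to 120 N. Pads are 22 mm wide; open, the fingers measure 114 mm over their backs; the gripper's body (76 mm by 85 mm) begins 54 mm behind the grasp point. The pads swing forward as they close: fully open they stand 13 mm farther back than shut.
Start: joints at [-1.324, 0.628, 0.038, 1.517, -0.027, 0.996, -0.02], TCP at [199.997, 618.481, 231.313] pointing down, gripper open.
Joint ranges: [-3.06, 3.06], [-0.37, 2.12], [-1.25, 1.32], [0.18, 2.47], [-1.1, 4.24], [0.23, 1.98], [-2.94, 2.94]. Speed limits (rad/s): [2.57, 2.57, 3.14, 3.14, 3.14, 3.14, 3.14].

### API

Orientations are given as [roll, pitch, yaw] about the fixed x, y, z axes, in that order (R = Rz(yaw) Ry(pitch) Rx(roll)).
In Python, from cell import status, cams, ctrl gives the robot as it stands.
- The arm moves only by the tool move_arm, never from a script. Its argument "plan" is a list of rows, each a list of 3 entries, a list of its own where there are three numbers: the shift along the world's x, y, z in mm, then the turn, a rotation vector about the world's x, y, z in degrees, then the opening, from 0 (shut) to 1 (fully open). In form: [[[x, y, z], [wx, wy, wz], gripper], ...]. A call has 1 to 10 rows; each row shifts and turns the commanded pose from where the row before left it; what a row does not reach is not made up. A row lasts 1/8 s, in which the tool goes at most 62.5 mm and 10.7 degrees, less where a joint would pass 70% of its speed; a pose out of reach is approached as far as the arm can. A call with a gripper value outside its range is refused whole. The fingers move at their own pace and stop on an object; the grip force is fixed at half the most. Time passes only in rows, so rows that do not move let the fingers close. It gives the time, the measured TCP pose, the force, the opening and the grip force at its end, in the units of the state.
- status.read_state(): the state, without advancing time (a new reading comes with each control period).
- cams.get_image(name): name is "scene" or "top" or "wrist"; returns the picture (480x640x3 uint8, blue, green, red); there is no depth.
- cams.camera_params(name): a dict with "K" (3x3 intrinsics, pixels), "pose" (4x4, takes a point from camera to world coordinates); the wrist camera has in their place "tool_from_camera" (4x4, takes a point from camera to tool coordinates, whose origin is the TCP and whose axes are the flange's). Camera axes: x right, y down, z forward; pixel columns grow to the right and rows downward; lengths in mm; the calibration is good to about 2 mm. A picture is of the moment at which its call begins: read the wrist's pose just before it. camera_params takes no time and is no camera call.
- ctrl.finish_job(): hands the job in; it is judged then, once.
The state is a dict: "clock": time; "qpos": joint angles; "qd": joint speeds; "tau": joint torques, N m; "eef_pos": TCP position; "tool_rot": TCP orientation; "force": force on the tool from outside, world axes, zero at the start; "torque": the same for the moment, N m; "width": finger opening in mm; "gripper_force": force on a finger pad.
Only numpy, scipy, OpenCV 4.12 (cv2) and the standard library are available. Lean on these libraries where they do the work, as an engineer would, in place of code of your own. Each camera call takes 0.05 s, during which the arm holds its last target. There are 200 camera calls.

### The job

Roll the little caddy with the brown bottle to its parking bay by its push bar: push it straight ahead until all four swivel castors trail straight behind their pivots before its nose enters the bay, then steer it nose first between the rails up to the sprung buffer. Press it against the buffer with about 7 N (4 to 11 N) for a second, never ramming the bay with more than 16 N, then ease off gently, let go and leave it parked square, its nose just at the buffer. Keep the wheels on the bench and the bottle upright in its tray, and do not disturb the timer, the tape roll or the small bottle.

Things in the scene. Friction and masses are not known exactly. Their poses are not given: they have to be found in the camera images.
- caddy: low aluminium tray on 4 black swivel castors, 130 (x) by 90 (y), deck top 38 high, rim 49 high, 0.66 kg empty; origin on the bench under its middle, +x to the nose. Starts with x towards the bay within 0.5 rad. Castor pivots at x +-46, y +-31; wheel radius 11, trail 10 mm. Castors start turned any way; 70 mm straight ahead makes all trail straight. Wheels a little stiff: about 1 N rolls it.
- push_bar (a point): middle of the caddy's push bar, a level round steel bar 10 mm thick, 52 mm straight length along the caddy's y, axis 125 mm above the bench, free space below it down to the deck; can be pinched from above with the fingers closing along the caddy's x. Axes as the caddy's.
- caddy_nose (a point): middle of the caddy's front edge, 65 mm ahead of its origin, 35 mm above the bench
- axle_fl (a point): wheel centre of the front left castor; trailing straight it is at x = +36, y = +31 mm in the caddy's frame
- axle_fr (a point): wheel centre of the front right castor; trailing straight it is at x = +36, y = -31 mm in the caddy's frame
- axle_rl (a point): wheel centre of the rear left castor; trailing straight it is at x = -56, y = +31 mm in the caddy's frame
- axle_rr (a point): wheel centre of the rear right castor; trailing straight it is at x = -56, y = -31 mm in the caddy's frame
- bay: grey parking bay fixed to the bench: two rails 45 mm high, 98 apart inside (4 to spare each side of the caddy), flared at the mouth, and a back wall 55 high. Origin on the bench at the bay's end mark, just before the buffer pad; +x is the way in. Rails begin at x = -115, flares at x = -135; back wall at x = +40 mm.
- buffer: buffer at the end of the bay: a black rubber pad, 60 mm wide, 22 to 50 mm above the bench, on a screw that someone has set by hand: the pad's unpressed face lies 0 to 10 mm beyond x = 0 of the bay, differently each time and not measured. It gives only about a millimetre under the wanted press, so feel for it. Origin and axes as the bay's (this pose does not show the setting).
- amber_bottle: brown bottle, 48 mm across, 105 mm high, standing loose in the caddy's tray ahead of its middle; origin at the centre of its underside
- bench_timer: small white bench timer, 66x62x18 mm, beside the bay, to be left alone; origin under its centre
- tape: roll of tape lying flat, 100 mm across, 25 mm high, to be left alone; origin under its centre
- small_bottle: small white bottle with red cap, 38 mm across, 78 mm high, to be left alone; origin under its centre

How it is judged (in metres and radians):
On the way, in this order (a step that is already met when the one before it is completed fails the run):
1. all four castors trail straight (within about 20 degrees) while the caddy's nose is still outside the bay's rails (x of each of axle_fl, axle_fr in the frame of caddy below 0.0367 m and x of each of axle_rl, axle_rr in the frame of caddy below -0.0553 m and x of caddy_nose in the frame of bay below -0.11 m), for 0.1 s.
2. the caddy's nose is pressed against the buffer with 4 to 11 N for half a second (contact force between caddy and buffer between 4 and 11 N), for 0.5 s.
At the end, for the whole second after the job is handed in: The caddy rests on its wheels in the bay, released, nose at the buffer (between 6 mm before and 13 mm beyond x = 0 of the bay), within 7 mm of the bay's middle line and 0.08 rad of square, castors trailing within about 20 degrees, the brown bottle upright in the tray (x of caddy_nose in the frame of bay between -0.006 and 0.013 m and y of caddy_nose in the frame of bay between -0.007 and 0.007 m and x of each of axle_fl, axle_fr in the frame of caddy below 0.0367 m and x of each of axle_rl, axle_rr in the frame of caddy below -0.0553 m and angle between the x axis of caddy and the x axis of bay, either way round below 0.08 rad and linear speed of caddy below 0.01 m/s and height (world z) of caddy below 0.004 m and angle between caddy's own z axis and vertical below 0.05 rad and angle between amber_bottle's own z axis and vertical below 0.1 rad and x of amber_bottle in the frame of caddy between -0.05 and 0.05 m and y of amber_bottle in the frame of caddy between -0.03 and 0.03 m and z of amber_bottle in the frame of caddy between 0.03 and 0.045 m); the robot touches nothing.
It fails at once if the caddy is rammed against the rails or the end of the bay with more than 16 N (contact force between caddy and bay above 16 N).
It fails at once if the caddy is lifted or tipped off its wheels (height (world z) of caddy above 0.006 m or angle between caddy's own z axis and vertical above 0.12 rad).
It fails at once if the brown bottle tips (angle between amber_bottle's own z axis and vertical above 0.35 rad).
It fails at once if the timer, the tape roll or the small bottle is disturbed (distance of any of bench_timer, tape, small_bottle from where it was at the start of the episode above 0.015 m).
It also fails if it takes over 64 s, if anything falls off the work surface, if the arm or the gripper's body presses on something with over 40 N, if the wrist force passes 120 N, or if a joint passes its speed limit or range.

## Working session

There is one attempt and no reset: what is moved stays moved. The work goes in short steps, Python scripts to look and compute and a tool call to move; the robot and the scene stay as the last step left them, time stands still between calls to the robot, and variables do not carry over. Pictures are saved under pics/ and viewed, at most 13 in all, crops included, and the job is handed in when it is done.

Besides the shell and the picture viewer there is one more tool, called after "Emit:" by a JSON object that holds its "method" and its "body". move_arm: Moves the arm, as the interface text tells. Its arguments: {"type":"object","properties":{"plan":{"type":"array","items":{"type":"array"}}},"required":["plan"]}

```bash
mkdir -p pics; ls
python3 - <<'E'
from cell import status,cams,ctrl
import cv2,numpy as np
s=status.read_state();print(s)
for n in("scene","top"):
    cv2.imwrite(f"pics/{n}0.png",cams.get_image(n));p=cams.camera_params(n);print(n,p["K"],p["pose"])
print(cams.camera_params("wrist"))
E
```

```text
pics
{'clock': 0.0, 'qpos': array([-1.32381232,  0.62937137,  0.03846804,  1.51835531, -0.0269694 ,
        0.99628949, -0.01998362]), 'qd': array([ 2.13891315e-04, -2.45772656e-04, -8.91708735e-04, -3.21618642e-04,
       -5.15650873e-05, -1.87778766e-03, -7.62302502e-04]), 'tau': array([ 9.13660788e-04, -5.63395536e+01,  1.22640576e+00, -1.93447959e+01,
        1.10115673e-02,  1.05022584e-02, -1.33991873e-05]), 'eef_pos': array([199.8161154 , 617.87649299, 230.37727211]), 'tool_rot': array([-3.13968887e+00,  6.71400660e-05,  2.82882092e+00]), 'force': array([ 0.02168864,  0.26015152, -0.25013787]), 'torque': array([-0.00630239, -0.02827818,  0.0549785 ]), 'gripper_force': 0.0, 'width': 85.3099130024249}
scene [[440.87012485   0.         322.38743154]
 [  0.         440.87012485 232.30544627]
 [  0.           0.           1.        ]] [[-8.72564357e-01 -2.79607381e-01  4.00563547e-01  1.85775363e+02]
 [-4.88341320e-01  5.20121503e-01 -7.00711336e-01  4.30479610e+02]
 [-1.24176524e-02 -8.07027468e-01 -5.90383323e-01  6.43362419e+02]
 [ 0.00000000e+00  0.00000000e+00  0.00000000e+00 
[... 240 characters left out ...]
76112e-02  7.54471540e-03 -1.91644412e+02]
 [-3.04212650e-03 -1.90010768e-01 -9.81777293e-01  1.06137760e+03]
 [ 0.00000000e+00  0.00000000e+00  0.00000000e+00  1.00000000e+00]]
{'K': array([[339.87893368,   0.        , 323.76394139],
       [  0.        , 339.87893368, 236.22754177],
       [  0.        ,   0.        ,   1.        ]]), 'tool_from_camera': array([[ 1.07190604e-04, -9.44862681e-01, -3.27466797e-01,
         8.51463609e+01],
       [ 9.99999985e-01,  5.72033131e-05,  1.62280047e-04,
         2.01552247e-01],
       [-1.34600174e-04, -3.27466809e-01,  9.44862673e-01,
        -1.41965128e+02],
       [ 0.00000000e+00,  0.00000000e+00,  0.00000000e+00,
         1.00000000e+00]])}
```

View pics/top0.png

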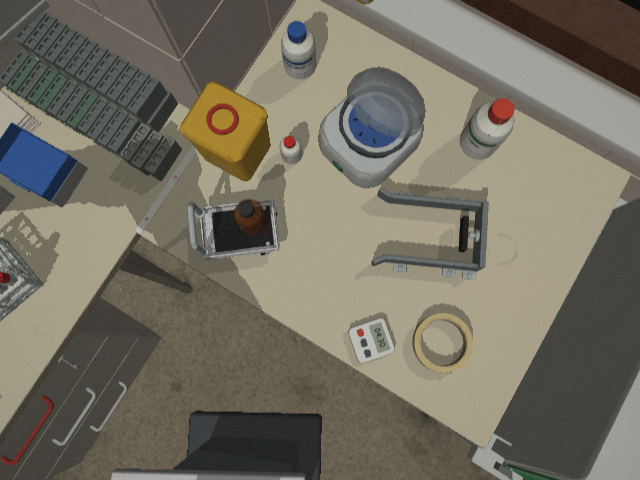

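View pics/scene0.png

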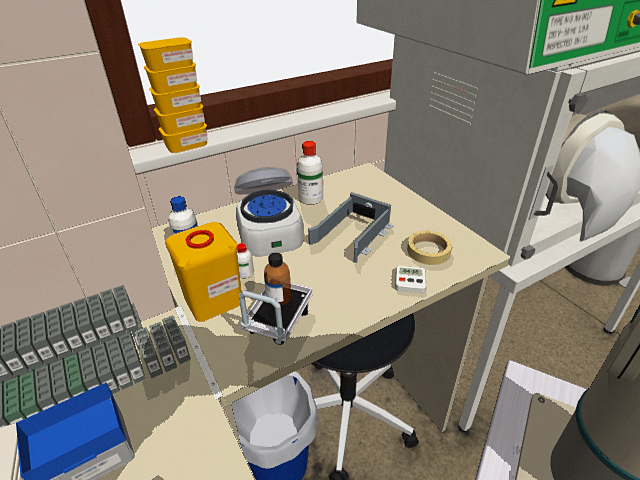

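The top view shows the caddy at about (237,228) with its push bar on the left near (194,228). The bay lies at (375–488, 190–270), opening to the left. The small bottle is at (290,149), the timer at (372,341) and the tape at (443,343). I'll zoom in on the caddy and bay.

```bash
cat > h.py <<'E'
import numpy as np,cv2
from cell import status,cams,ctrl
def ray(n,uv,z):
    p=cams.camera_params(n);P=p["pose"]
    d=P[:3,:3]@np.linalg.inv(p["K"])@[*uv,1];o=P[:3,3]
    return (o+d*(z-o[2])/d[2])
E
python3 - <<'E'
from h import *
im=cv2.imread("pics/top0.png")
a=cv2.resize(im[175:275,180:310],None,fx=6,fy=6,interpolation=cv2.INTER_CUBIC);cv2.imwrite("pics/c1.png",a[:600])
a=cv2.resize(im[170:290,360:510],None,fx=5,fy=5,interpolation=cv2.INTER_CUBIC);cv2.imwrite("pics/c2.png",a[:600])
E
```

```text
(no output)
```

View pics/c1.png

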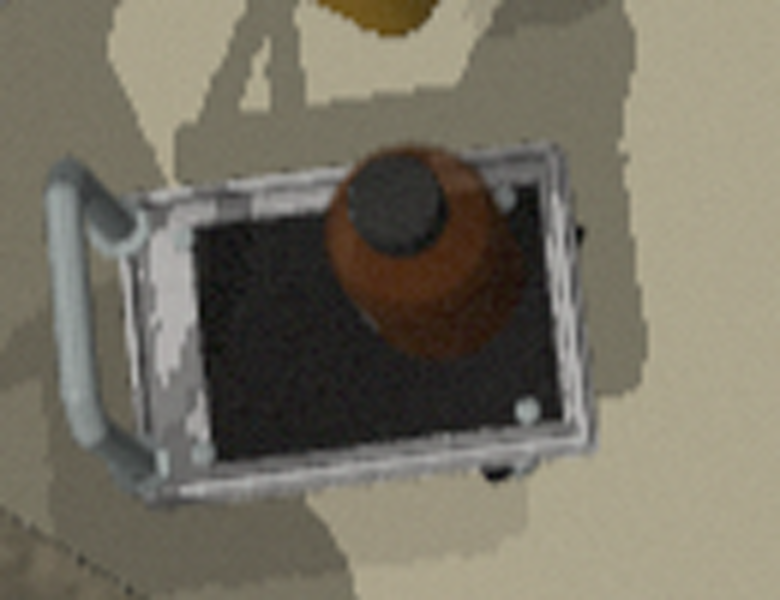

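View pics/c2.png

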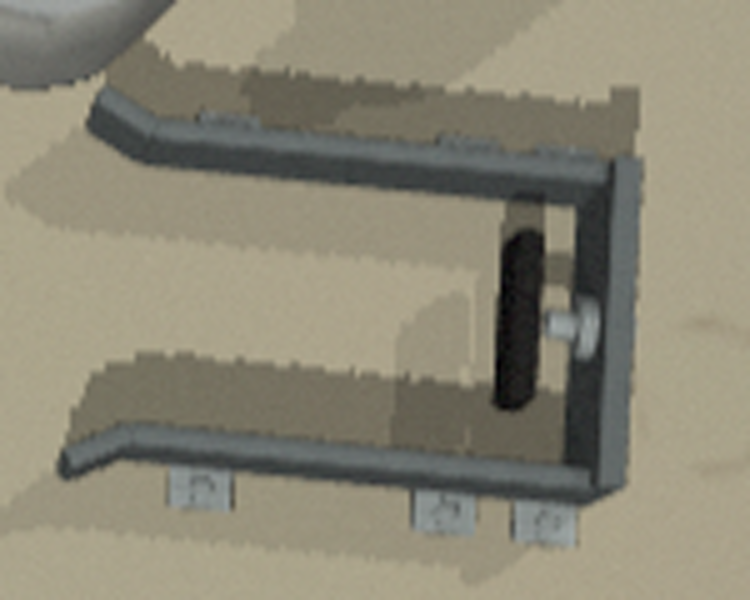

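Run:
```python
from h import *
A=lambda x,y:((x+.5)/6-.5+180,(y+.5)/6-.5+175)
B=lambda x,y:((x+.5)/5-.5+360,(y+.5)/5-.5+170)
def s(l,f,pts,z):
    o=[ray("top",f(*p),z) for p in pts]
    for q in o: print(l,q.round(1))
    return o
c=s("rim FL FR RR RL",A,[(562,150),(592,450),(150,500),(128,200)],49)
print("mid",np.mean(c,0), "ang",[np.degrees(np.arctan2(*(b-a)[1::-1])) for a,b in((c[3],c[0]),(c[2],c[1]))],[np.linalg.norm(c[i]-c[i-1]) for i in range(4)])
b=s("bar",A,[(62,200),(85,420),(74,310)],127)
d=b[0]-b[1];print(np.degrees(np.arctan2(-d[0],d[1])))
l=s("Lrail",B,[(150,150),(605,184)],45);r=s("Rrail",B,[(125,428),(590,473)],45)
for a,e in(l,r):print(np.degrees(np.arctan2(*(e-a)[1::-1])))
s("wall",B,[(612,160),(600,487)],55)
s("pad",B,[(505,240),(497,405)],50)
s("bottle cap",A,[(397,203)],105)
for n,p,z in(("small",(290,141),78),("timer",(372,341),18),("tape",(443,343),25)):print(n,ray("top",p,z).round())
print("w",cams.camera_params("wrist")["tool_from_camera"][:3,3])
```

```text
rim FL FR RR RL [602.2 -94.   49. ]
rim FL FR RR RL [ 516.5 -105.8   49. ]
rim FL FR RR RL [499.5  16.8  49. ]
rim FL FR RR RL [584.8  28.3  49. ]
mid [550.77121372 -38.68717254  49.        ] ang [np.float64(-81.91211701227162), np.float64(-82.12342364108046)] [np.float64(123.52076835485742), np.float64(86.54341321933036), np.float64(123.79492496468603), np.float64(86.08837287294206)]
bar [567.7  28.6 127. ]
bar [509.8  18.8 127. ]
bar [538.6  23.5 127. ]
-80.40594670208931
Lrail [ 607.7 -292.4   45. ]
Lrail [ 599.5 -447.4   45. ]
Rrail [ 511.8 -284.4   45. ]
Rrail [ 500.2 -440.    45. ]
-93.058516206917
-94.23354040527815
wall [ 605.6 -447.4   55. ]
wall [ 494.4 -440.7   55. ]
pad [ 578.1 -411.9   50. ]
pad [ 521.7 -408.2   50. ]
bottle cap [573.7 -55.9 105. ]
small [ 697. -121.   78.]
timer [ 370. -267.   18.]
tape [ 369. -384.   25.]
w [  85.14636088    0.20155225 -141.96512753]
```

Emit:
{"method": "move_arm", "body": {"plan": [[[28, -50, 4], [0, 0, 2.6], 0.6], [[30, -53, 4], [0, 0, 2.6], 0.6], [[30, -53, 4], [0, 0, 2.6], 0.6], [[30, -53, 4], [0, 0, 2.6], 0.6], [[30, -53, 4], [0, 0, 2.6], 0.6], [[30, -53, 4], [0, 0, 2.6], 0.6], [[30, -53, 4], [0, 0, 2.6], 0.6], [[30, -53, 4], [0, 0, 2.6], 0.6], [[30, -53, 4], [0, 0, 2.6], 0.6], [[30, -53, 4], [0, 0, 2.6], 0.6]]}}

```text
clock: 1.35
eef_pos: [498.6, 89.7, 271.4]
tool_rot: [3.141, -0.0, -2.999]
force: [0.8, 1.1, 0.3]
width: 51.2
gripper_force: 0.0
```

Emit:
{"method": "move_arm", "body": {"plan": [[[20, -34, 0], [0, 0, 0], 0.6], [[20, -34, 0], [0, 0, 0], 0.6], [[0, 0, 0], [0, 0, 0], 0.6], [[0, 0, 0], [0, 0, 0], 0.6]]}}

```text
clock: 1.85
eef_pos: [537.4, 24.2, 270.9]
tool_rot: [3.141, -0.001, -3.0]
force: [0.5, 1.4, -0.4]
width: 51.4
gripper_force: 0.0
```

Run:
```python
from h import *
s=status.read_state();print(s["clock"],s["eef_pos"],s["tool_rot"],s["qpos"],s["width"])
cv2.imwrite("pics/w1.png",cams.get_image("wrist"))
```

```text
1.85 [537.37595426  24.1814053  270.88809756] [ 3.14074029e+00 -1.27327950e-03 -3.00026652e+00] [-0.11157866  0.42227309  0.02151789  1.77998495 -0.0118894   0.94076866
  1.62718867] 51.407093798224935
```

View pics/w1.png

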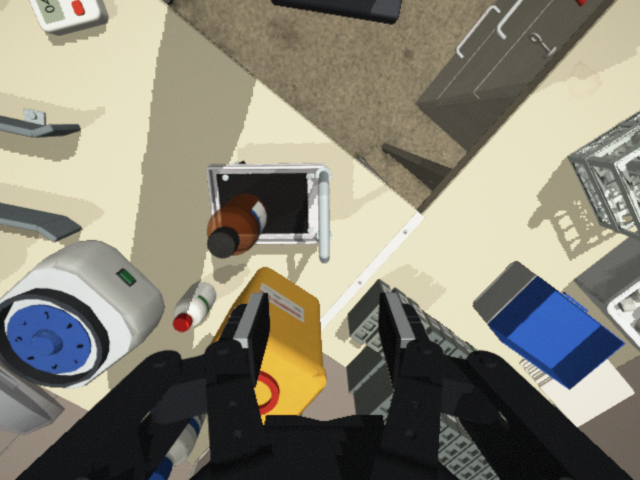

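```bash
cat >> h.py <<'E'
from scipy.spatial.transform import Rotation as Ro
def wray(uv,z,s):
    p=cams.camera_params("wrist");T=p["tool_from_camera"]
    R=Ro.from_euler("xyz",s["tool_rot"]).as_matrix()
    o=R@T[:3,3]+s["eef_pos"];d=R@T[:3,:3]@np.linalg.inv(p["K"])@[*uv,1]
    return o+d*(z-o[2])/d[2]
E
python3 - <<'E'
from h import *
s=status.read_state()
im=cv2.imread("pics/w1.png");hsv=cv2.cvtColor(im,cv2.COLOR_BGR2HSV)
for v in range(166,268,6):
    row=im[v,305:345].astype(int);print(v,' '.join(f"{r[0]}/{r[2]}" for r in row[6:32:1]))
for p,z in(((324,180),127),((324,250),127),((324,215),127),((208,166),49),((214,245),49),((223,241),143)):print(p,wray(p,z,s).round(1))
E
```

```text
166 234/237 234/236 233/236 232/235 233/236 233/236 233/236 233/235 233/235 233/235 228/230 230/232 227/227 197/198 190/195 172/194 173/208 178/216 181/220 179/218 182/221 179/219 180/219 181/219 181/221 179/218
172 142/146 140/146 137/142 139/143 146/149 206/202 227/220 227/220 209/203 163/158 124/119 119/113 120/115 129/127 139/135 156/150 186/180 204/196 207/201 209/206 187/208 180/217 180/219 180/219 181/220 180/220
178 157/155 146/149 147/152 141/144 137/139 169/168 164/159 133/129 106/103 101/96 108/106 117/112 119/116 128/123 129/125 140/133 141/135 167/160 209/203 215/211 186/204 176/213 180/218 179/219 180/219 182/221
184 215/219 200/204 159/163 137/140 136/139 137/140 137/141 118/116 148/142 176/169 191/185 197/190 202/196 207/200 207/200 202/194 187/179 154/155 168/199 179/218 178/219 181/219 179/219 181/219 180/218 181/219
190 142/146 155/158 162/166 162/167 164/169 161/166 148/151 133/130 155/149 178/172 190/183 194/186 202/195 207/200 207/201 200/194 190/184 169/167 154/175 169/206 179/219 180/219 181/219 180/219 182/220 181/221
196 160/165 161/164 161/166 161/165 170/1
[... 1991 characters left out ...]
218/211 204/198 181/177 171/189 190/226 202/234 202/235 201/235 201/235 202/236 202/235
256 197/232 200/234 199/234 201/235 202/235 201/235 199/233 175/210 133/147 147/144 166/160 191/184 204/197 213/206 211/204 205/198 189/183 162/158 159/177 189/226 201/234 203/236 202/236 202/235 201/235 201/235
262 201/235 200/234 200/234 201/235 203/235 202/235 202/235 198/233 202/235 186/221 159/180 136/147 130/136 132/134 139/146 141/153 167/194 192/227 201/234 203/236 200/235 204/236 201/235 202/235 201/235 200/235
(324, 180) [501.5  20.4 127. ]
(324, 250) [564.1  29.4 127. ]
(324, 215) [531.7  24.8 127. ]
(208, 166) [ 517.4 -101.1   49. ]
(214, 245) [606.1 -91.5  49. ]
(223, 241) [561.9 -57.1 143. ]
```

The wrist view shows the bar vertical at u≈324, v 184–258. It is parallel to the pads and almost centred between the fingers. The bottle stands ahead of it at (235,228). I'll descend and grip.

Emit:
{"method": "move_arm", "body": {"plan": [[[0, 0.7, -30], [0, 0, 0], 0.6], [[0, 0, -40], [0, 0, 0], 0.6], [[0, 0, -40], [0, 0, 0], 0.6], [[0, 0, -30], [0, 0, 0], 0.6], [[0, 0, -15], [0, 0, 0], 0.6], [[0, 0, -10], [0, 0, 0], 0.6], [[0, 0, 0], [0, 0, 0], 0.6], [[0, 0, 0], [0, 0, 0], 0.6]]}}

```text
clock: 2.9
eef_pos: [538.7, 24.3, 107.2]
tool_rot: [-3.142, 0.002, -3.001]
force: [-0.1, 0.8, 0.5]
width: 51.5
gripper_force: 0.0
```

Emit:
{"method": "move_arm", "body": {"plan": [[[0, 0, 0], [0, 0, 0], 0.3], [[0, 0, 0], [0, 0, 0], 0.2], [[0, 0, 0], [0, 0, 0], 0.1], [[0, 0, 0], [0, 0, 0], 0.0], [[0, 0, 0], [0, 0, 0], 0.0], [[0, 0, 0], [0, 0, 0], 0.0], [[0, 0, 0], [0, 0, 0], 0.0]]}}

```text
clock: 3.78
eef_pos: [538.3, 24.3, 106.6]
tool_rot: [3.142, 0.001, -3.001]
force: [-0.3, -0.6, 5.3]
width: 7.8
gripper_force: 58.8
```

Emit:
{"method": "move_arm", "body": {"plan": [[[0.14, -1, 0.4], [0, 0, 0], 0], [[0.28, -2, 0], [0, 0, 0], 0], [[0.42, -3, 0], [0, 0, 0], 0], [[0.56, -4, 0], [0, 0, 0], 0], [[0.7, -5, 0], [0, 0, 0], 0], [[0.7, -5, 0], [0, 0, 0], 0], [[0.7, -5, 0], [0, 0, 0], 0], [[0.7, -5, 0], [0, 0, 0], 0], [[0.7, -5, 0], [0, 0, 0], 0], [[0.7, -5, 0], [0, 0, 0], 0]]}}

```text
clock: 5.03
eef_pos: [543.7, -16.1, 106.7]
tool_rot: [3.142, -0.0, -3.001]
force: [-0.7, 1.5, 5.6]
width: 7.9
gripper_force: 58.8
```

Emit:
{"method": "move_arm", "body": {"plan": [[[0.7, -5, 0], [0, 0, 0], 0], [[0.7, -5, 0], [0, 0, 0], 0], [[0.7, -5, 0], [0, 0, 0], 0], [[0.7, -5, 0], [0, 0, 0], 0], [[0.7, -5, 0], [0, 0, 0], 0], [[0.7, -5, 0], [0, 0, 0], 0], [[0.7, -5, 0], [0, 0, 0], 0], [[0.56, -4, 0], [0, 0, 0], 0], [[0.28, -2, 0], [0, 0, 0], 0], [[0, 0, 0], [0, 0, 0], 0]]}}

```text
clock: 6.28
eef_pos: [549.3, -57.7, 106.7]
tool_rot: [-3.141, -0.0, -3.001]
force: [-0.8, -0.5, 4.8]
width: 8.0
gripper_force: 58.8
```

Run:
```python
from h import *
s=status.read_state();print(s["clock"],s["eef_pos"],s["tool_rot"],s["force"],s["torque"])
im=cams.get_image("top");cv2.imwrite("pics/top1.png",im)
a=im[160:290,190:330];b=im[170:290,360:510]
cv2.imwrite("pics/c3.png",cv2.resize(a,None,fx=4.5,fy=4.5,interpolation=cv2.INTER_CUBIC))
```

```text
6.275 [549.30897034 -57.7159832  106.69699552] [-3.14085007e+00 -1.55840502e-04 -3.00134321e+00] [-0.80698923 -0.49735842  4.76734531] [-0.08100205  0.02300244  0.04268022]
```

View pics/c3.png

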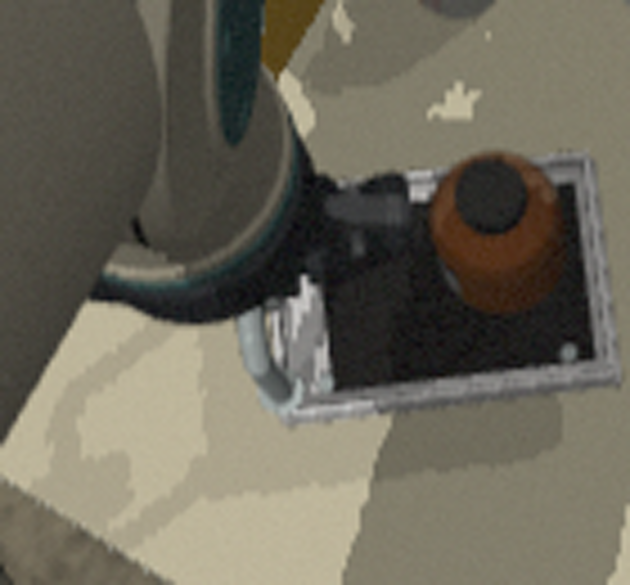

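The caddy followed, with the bottle standing. The nose corners are at crop (592,153) and (618,380), and the front-right castor is now hidden under the deck.

Run:
```python
from h import *
A=lambda x,y:((x+.5)/4.5-.5+190,(y+.5)/4.5-.5+160)
q=[ray("top",A(*p),49) for p in((594,153),(620,380),(285,423))]
for p in q:print(p.round(1))
fl,fr,rr=q
print(np.degrees(np.arctan2(*(fr-rr)[1::-1])),np.degrees(np.arctan2(*(fr-fl)[1::-1]))+90-90, (fl+fr)/2,np.linalg.norm(fr-rr),np.linalg.norm(fl-fr))
s=status.read_state();h=np.array([.141,-.99]);print("nose from tcp along/side",((fl+fr)/2-s["eef_pos"])[:2]@h,((fl+fr)/2-s["eef_pos"])[:2]@[.99,.141])
```

```text
[ 614.6 -176.1   49. ]
[ 527.8 -187.9   49. ]
[508.7 -63.7  49. ]
-81.25326836124466 -172.20058128923935 [ 571.19299646 -181.99926928   49.        ] 125.66214926316435 87.59941342392752
nose from tcp along/side 126.2039856826442 4.118959726182372
```

Run:
```python
from h import *
def T(c,a):
    h=np.array([np.cos(a),np.sin(a)]);l=np.array([-h[1],h[0]]);return c-62*h-4*l
a0=np.radians(-81.96);a1=np.radians(-93.5);n=16
c=np.array([562.,-117.6]);prev=T(c,a0);p0=prev
for i in range(1,n+1):
    am=a0+(a1-a0)*(i-.5)/n;a=a0+(a1-a0)*i/n
    c=c+82/n*np.array([np.cos(am),np.sin(am)]);t=T(c,a);print((t-prev).round(2),end=' ');prev=t
print(c,prev,prev-p0)
```

```text
[ 1.45 -4.92] [ 1.39 -4.94] [ 1.33 -4.96] [ 1.26 -4.98] [ 1.2  -4.99] [ 1.14 -5.01] [ 1.08 -5.02] [ 1.01 -5.03] [ 0.95 -5.05] [ 0.89 -5.06] [ 0.82 -5.07] [ 0.76 -5.08] [ 0.69 -5.09] [ 0.63 -5.1 ] [ 0.57 -5.1 ] [ 0.5  -5.11] [ 565.24244039 -199.39776945] [ 565.03491065 -137.26921779] [ 15.6671864  -80.50034148]
```

Emit:
{"method": "move_arm", "body": {"plan": [[[0.3, -2, 0], [0, 0, -0.2], 0], [[1.1, -3, 0], [0, 0, -0.5], 0], [[1.4, -4.9, 0], [0, 0, -0.7], 0], [[1.3, -5, 0], [0, 0, -0.7], 0], [[1.3, -5, 0], [0, 0, -0.7], 0], [[1.2, -5, 0], [0, 0, -0.7], 0], [[1.2, -5, 0], [0, 0, -0.7], 0], [[1.1, -5, 0], [0, 0, -0.7], 0], [[1, -5, 0], [0, 0, -0.7], 0], [[1, -5, 0], [0, 0, -0.7], 0]]}}

```text
clock: 7.58
eef_pos: [560.5, -101.8, 106.8]
tool_rot: [3.141, 0.0, -3.111]
force: [1.3, 1.8, 5.1]
width: 7.8
gripper_force: 58.8
```

Emit:
{"method": "move_arm", "body": {"plan": [[[0.9, -5, 0], [0, 0, -0.7], 0], [[0.9, -5, 0], [0, 0, -0.7], 0], [[0.8, -5, 0], [0, 0, -0.7], 0], [[0.7, -5, 0], [0, 0, -0.7], 0], [[0.6, -5, 0], [0, 0, -0.7], 0], [[0.5, -5, 0], [0, 0, -0.7], 0], [[0.4, -4, 0], [0, 0, -0.7], 0], [[0.2, -2, 0], [0, 0, -0.3], 0], [[0, 0, 0], [0, 0, 0], 0]]}}

```text
clock: 8.7
eef_pos: [565.2, -138.4, 106.7]
tool_rot: [-3.141, 0.0, 3.081]
force: [1.4, -0.7, 4.2]
width: 7.9
gripper_force: 58.8
```

Run:
```python
from h import *
s=status.read_state();print(s["clock"],s["eef_pos"],s["tool_rot"],s["force"],s["torque"])
im=cams.get_image("top");cv2.imwrite("pics/top2.png",im)
cv2.imwrite("pics/c4.png",cv2.resize(im[160:300,300:500],None,fx=4,fy=4,interpolation=cv2.INTER_CUBIC))
```

```text
8.7 [ 565.23211716 -138.40448011  106.72329493] [-3.14089881e+00  1.58200041e-04  3.08125292e+00] [ 1.42669789 -0.72306413  4.20849986] [-0.01071445 -0.34193248  0.01981976]
```

View pics/c4.png

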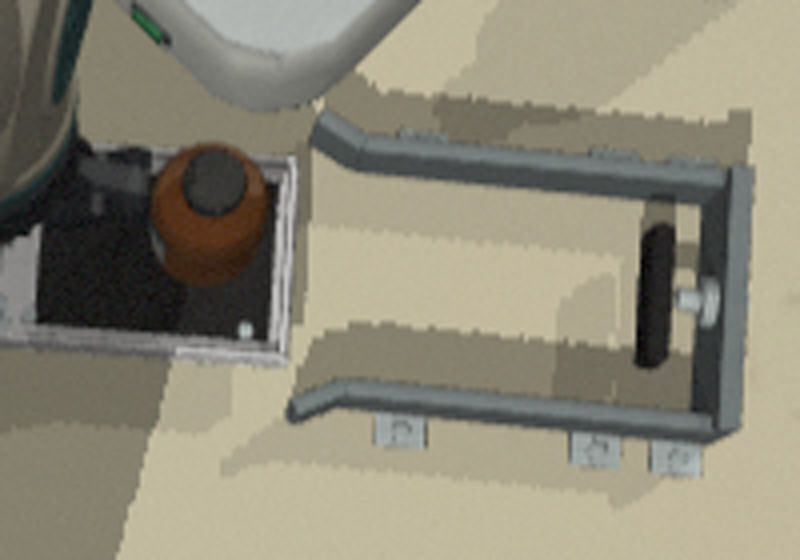

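The view shows the nose front edge at crop (297,157)–(288,362), just before the flares. It is nearly parallel to the bay but looks slightly high. I'll measure the offset from line profiles.

Run:
```python
from h import *
im=cv2.imread("pics/top2.png");g=cv2.GaussianBlur(im,(3,3),0).astype(float)
g=g.mean(2)
for u in (395,410,425,440,455,470):
    print(u,"U",g[192:216,u].astype(int),"L",g[252:272,u].astype(int))
for u in (310,330,350,365): print(u,"R",g[238:254,u].astype(int))
for v in (205,225,245): print(v,"F",g[v,364:380].astype(int))
```

```text
395 U [119 113 113 120 122 113  94  79  74  74  79 103 136 156 162 161 160 161
 161 161 161 161 161 161] L [124 122 118 114 115 121 119 104  85  78  94 130 157 162 161 161 163 165
 165 162]
410 U [110 114 116 113 115 120 116  97  80  74  74  74  89 125 152 160 160 161
 161 161 161 161 160 160] L [122 123 124 118 109 109 117 123 116  96  78  80 106 139 157 161 161 161
 161 161]
425 U [105 105 108 111 110 112 119 120 111  92  77  73  73  79 104 137 156 160
 161 161 161 161 161 161] L [124 124 123 123 122 118 112 114 120 118 102  83  74  88 126 154 161 161
 162 162]
440 U [122 123 124 124 119 112 110 115 120 116  98  80  74  73  73  89 126 154
 161 161 161 160 160 160] L [105 106 105 105 106 105 102 100 108 119 123 115  95  77  80 106 139 156
 159 160]
455 U [122 122 122 122 122 121 117 112 112 119 119 107  89  77  74  74  82 108
 139 155 159 160 161 161] L [106 106 105 106 106 105 106 105 102 103 110 118 117 101  84  76  85 112
 139 150]
470 U [123 124 123 123 123 122 120 118 112 110 114 118 113  95  78  72  72  74
  90 127 153 159 160 160] L [105 106 106 106 106 106 106 104 104 102  99 105 116 120 113  94  77  82
 108 138]
310 R [ 29  26  43  84 110 113 110 101  91  92  99 104 106 106 106 106]
330 R [ 26  26  26  34  60  94 111 114 110  99  93  99 105 107 107 105]
350 R [ 39  38  37  37  39  60 103 130 144 162 162 150 146 150 158 161]
365 R [ 37  37  38  38  37  37  48  79 106 127 154 165 158 160 170 178]
205 F [ 69  63  62  69  80  96 130 153 156 159 134 109 107 122 149 162]
225 F [ 39  38  38  57 110 158 166 169 166 141 124 124 139 166 179 179]
245 F [ 90  79  91 124 140 149 170 167 158 171 179 179 177 162 139 129]
```

Run:
```python
from h import *
us=[395,410,425,440,455,470]
U=np.array([ray("top",p,45) for p in zip(us,[197.9,199,200.75,202,203.6,204.9])])
L=np.array([ray("top",p,45) for p in zip(us,[259.2,260.8,262.1,263.75,265,266.7])])
for P in(U,L):
    k=np.polyfit(P[:,1],P[:,0],1);print("heading",-90-np.degrees(np.arctan(k[0]))," x@-366",np.polyval(k,-366))
A=lambda x,y:((x+.5)/4-.5+300,(y+.5)/4-.5+160)
fl,fr=[ray("top",A(*p),49) for p in((298,157),(289,363))]
print(fl,fr,(fl+fr)/2,np.linalg.norm(fl-fr),np.degrees(np.arctan2(*(fr-fl)[1::-1]))+90)
for p in ((0,345),(150,354),(288,363)):print("side",ray("top",A(*p),49))
```

```text
heading -94.27012497290202  x@-366 606.3393736108808
heading -94.33050212858929  x@-366 500.50789181425483
[ 607.45705051 -265.65254297   49.        ] [ 518.84580192 -262.67028405   49.        ] [ 563.15142622 -264.16141351   49.        ] 88.66141914888195 268.07240749388063
side [ 523.6159433  -141.45155091   49.        ]
side [ 521.28298397 -204.41874262   49.        ]
side [ 518.83594697 -262.25183884   49.        ]
```

Emit:
{"method": "move_arm", "body": {"plan": [[[0.3, -1.5, 0], [0, 0, -0.1], 0], [[0.5, -2.5, 0], [0, 0, -0.2], 0], [[0.6, -3, 0], [0, 0, -0.3], 0], [[0.6, -4, 0], [0, 0, -0.3], 0], [[0.6, -4, 0], [0, 0, -0.3], 0], [[0.5, -4, 0], [0, 0, -0.3], 0], [[0.3, -3, 0], [0, 0, -0.1], 0], [[0.1, -2, 0], [0, 0, 0], 0], [[0, -1, 0], [0, 0, 0], 0], [[0, 0, 0], [0, 0, 0], 0]]}}

```text
clock: 10.0
eef_pos: [568.0, -162.5, 106.7]
tool_rot: [3.141, -0.002, 3.053]
force: [0.1, 1.0, 6.8]
width: 7.9
gripper_force: 58.9
```

Run:
```python
from h import *
s=status.read_state();print(s["clock"],s["eef_pos"],s["tool_rot"],s["force"],s["torque"])
im=cams.get_image("top");cv2.imwrite("pics/top3.png",im)
cv2.imwrite("pics/c5.png",cv2.resize(im[175:275,335:455],None,fx=6,fy=6,interpolation=cv2.INTER_CUBIC))
```

```text
10.0 [ 568.0017724  -162.45186866  106.7077438 ] [ 3.14110187e+00 -1.52717141e-03  3.05345394e+00] [0.0662572  0.96338167 6.77617594] [ 0.17735759 -0.04123502 -0.05265046]
```

View pics/c5.png

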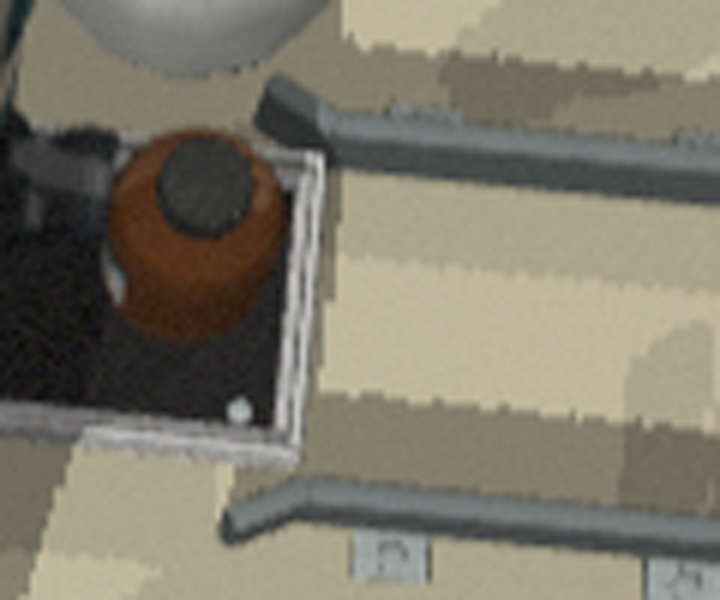

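The nose is between the flares. The gap is about 3.6 mm to the upper rail (v 140 vs 153) and about 5 mm to the lower one (v 482 vs 464), and the sides are parallel. I'll go straight in.

Emit:
{"method": "move_arm", "body": {"plan": [[[-0.3, -2, 0], [0, 0, 0], 0], [[-0.4, -3, 0], [0, 0, 0], 0], [[-0.4, -4, 0], [0, 0, 0], 0], [[-0.4, -5, 0], [0, 0, 0], 0], [[-0.4, -5, 0], [0, 0, 0], 0], [[-0.4, -5, 0], [0, 0, 0], 0], [[-0.4, -5, 0], [0, 0, 0], 0], [[-0.4, -5, 0], [0, 0, 0], 0], [[-0.3, -4, 0], [0, 0, 0], 0], [[-0.1, -2, 0], [0, 0, 0], 0]]}}

```text
clock: 11.3
eef_pos: [564.9, -202.4, 106.7]
tool_rot: [3.141, -0.001, 3.054]
force: [0.3, 2.0, 6.3]
width: 7.8
gripper_force: 58.8
```

Run:
```python
from h import *
s=status.read_state();print(s["clock"],s["eef_pos"],s["tool_rot"],s["force"],s["torque"])
im=cams.get_image("top");cv2.imwrite("pics/top4.png",im)
cv2.imwrite("pics/c6.png",cv2.resize(im[175:275,365:495],None,fx=6,fy=6,interpolation=cv2.INTER_CUBIC))
```

```text
11.3 [ 564.86730211 -202.4181235   106.73688509] [ 3.14096192e+00 -8.48541889e-04  3.05368316e+00] [0.27908157 2.02698947 6.29055677] [ 0.31776166 -0.15593747 -0.02637254]
```

View pics/c6.png

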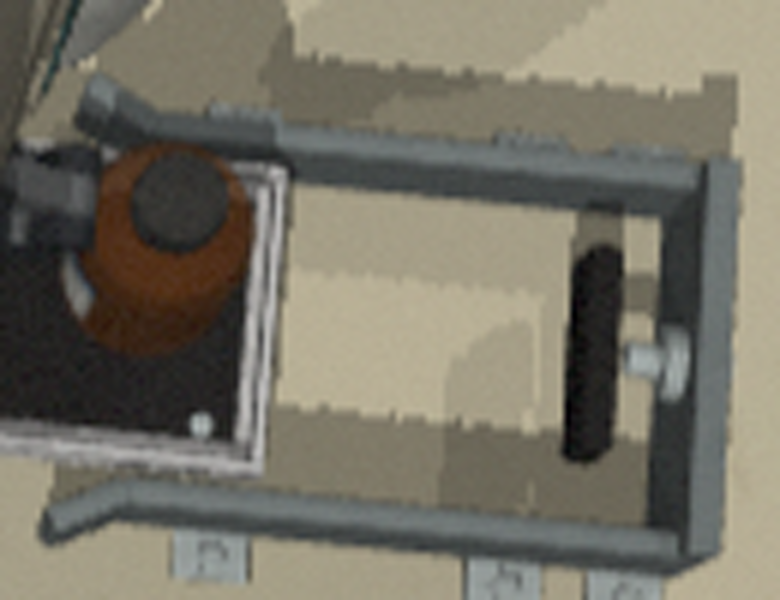

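The caddy is inside the rails: nose edge at (290,167)–(262,472), pad face at u≈569, so about 80 mm remain. It sits about 1 mm towards the upper rail, so I'll trim that while going on.

Emit:
{"method": "move_arm", "body": {"plan": [[[-0.3, -2, 0], [0, 0, 0], 0], [[-0.4, -3, 0], [0, 0, 0], 0], [[-0.6, -5, 0], [0, 0, 0], 0], [[-0.6, -5, 0], [0, 0, 0], 0], [[-0.5, -5, 0], [0, 0, 0], 0], [[-0.5, -5, 0], [0, 0, 0], 0], [[-0.5, -5, 0], [0, 0, 0], 0], [[-0.5, -5, 0], [0, 0, 0], 0], [[-0.3, -4, 0], [0, 0, 0], 0], [[-0.2, -2, 0], [0, 0, 0], 0]]}}

```text
clock: 12.6
eef_pos: [560.7, -243.3, 106.8]
tool_rot: [3.141, -0.001, 3.054]
force: [1.9, 1.4, 5.9]
width: 7.7
gripper_force: 58.8
```

Emit:
{"method": "move_arm", "body": {"plan": [[[-0.2, -3, 0], [0, 0, 0], 0], [[-0.3, -4, 0], [0, 0, 0], 0], [[-0.3, -4, 0], [0, 0, 0], 0], [[-0.3, -4, 0], [0, 0, 0], 0], [[-0.2, -3, 0], [0, 0, 0], 0], [[-0.2, -2, 0], [0, 0, 0], 0], [[-0.1, -1, 0], [0, 0, 0], 0], [[0, 0, 0], [0, 0, 0], 0]]}}

```text
clock: 13.6
eef_pos: [558.9, -264.3, 106.7]
tool_rot: [3.141, -0.001, 3.054]
force: [1.4, 1.6, 5.1]
width: 7.9
gripper_force: 58.9
```

Run:
```python
from h import *
s=status.read_state();print(s["clock"],s["eef_pos"],s["tool_rot"],s["force"],s["torque"])
im=cams.get_image("top");cv2.imwrite("pics/top5.png",im)
cv2.imwrite("pics/c7.png",cv2.resize(im[175:275,365:495],None,fx=6,fy=6,interpolation=cv2.INTER_CUBIC))
```

```text
13.6 [ 558.87618889 -264.33552237  106.73242892] [ 3.14104072e+00 -8.87846875e-04  3.05388270e+00] [1.43055828 1.55997518 5.08682157] [ 0.16878346 -0.13641024  0.0407469 ]
```

View pics/c7.png

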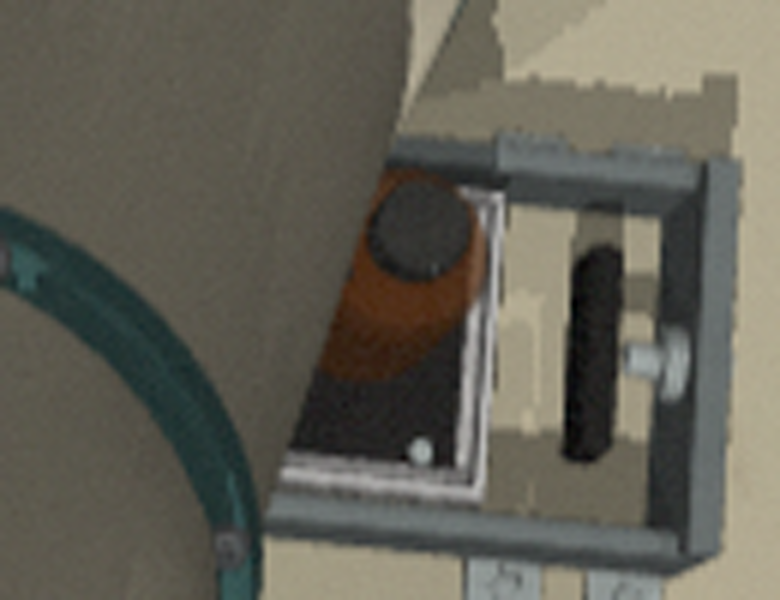

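Nose edge at (504,192)–(483,500), about 20 mm from the pad. The nose is now about 1 mm low and slightly over-rotated, so I'll trim +0.6° and approach slowly.

Emit:
{"method": "move_arm", "body": {"plan": [[[-0.1, -2, 0], [0, 0, 0.1], 0], [[-0.2, -3, 0], [0, 0, 0.2], 0], [[-0.2, -3, 0], [0, 0, 0.2], 0], [[-0.1, -2, 0], [0, 0, 0.1], 0], [[-0.1, -2, 0], [0, 0, 0], 0], [[-0.1, -1, 0], [0, 0, 0], 0], [[-0.1, -1, 0], [0, 0, 0], 0], [[0, 0, 0], [0, 0, 0], 0]]}}

```text
clock: 14.65
eef_pos: [557.6, -278.3, 106.7]
tool_rot: [3.141, -0.001, 3.064]
force: [-0.5, 1.1, 6.5]
width: 7.7
gripper_force: 58.9
```

Emit:
{"method": "move_arm", "body": {"plan": [[[-0.1, -1, 0], [0, 0, 0], 0], [[-0.1, -1, 0], [0, 0, 0], 0], [[0, 0, 0], [0, 0, 0], 0]]}}

```text
clock: 15.02
eef_pos: [557.5, -280.3, 106.8]
tool_rot: [3.141, -0.001, 3.064]
force: [0.3, 1.1, 6.5]
width: 7.6
gripper_force: 58.9
```

Emit:
{"method": "move_arm", "body": {"plan": [[[-0.1, -0.8, 0], [0, 0, 0], 0], [[-0.1, -0.8, 0], [0, 0, 0], 0], [[0, 0, 0], [0, 0, 0], 0]]}}

```text
clock: 15.4
eef_pos: [557.4, -281.8, 106.7]
tool_rot: [3.141, -0.001, 3.064]
force: [-0.2, 1.1, 5.9]
width: 7.9
gripper_force: 58.9
```

Emit:
{"method": "move_arm", "body": {"plan": [[[0, -0.6, 0], [0, 0, 0], 0], [[0, -0.6, 0], [0, 0, 0], 0], [[0, 0, 0], [0, 0, 0], 0]]}}

```text
clock: 15.78
eef_pos: [557.3, -283.0, 106.7]
tool_rot: [3.141, -0.001, 3.064]
force: [0.3, 1.5, 5.9]
width: 8.0
gripper_force: 58.9
```

Emit:
{"method": "move_arm", "body": {"plan": [[[0, -0.6, 0], [0, 0, 0], 0], [[0, -0.6, 0], [0, 0, 0], 0], [[0, 0, 0], [0, 0, 0], 0]]}}

```text
clock: 16.15
eef_pos: [557.3, -284.2, 106.7]
tool_rot: [3.141, -0.002, 3.064]
force: [0.6, 1.5, 6.2]
width: 8.0
gripper_force: 58.9
```

Emit:
{"method": "move_arm", "body": {"plan": [[[0, -0.5, 0], [0, 0, 0], 0], [[0, -0.5, 0], [0, 0, 0], 0], [[0, 0, 0], [0, 0, 0], 0]]}}

```text
clock: 16.52
eef_pos: [557.2, -285.2, 106.7]
tool_rot: [3.141, -0.002, 3.064]
force: [-0.5, 1.9, 5.1]
width: 7.8
gripper_force: 58.9
```

Emit:
{"method": "move_arm", "body": {"plan": [[[0, -0.5, 0], [0, 0, 0], 0], [[0, -0.5, 0], [0, 0, 0], 0], [[0, 0, 0], [0, 0, 0], 0]]}}

```text
clock: 16.9
eef_pos: [557.2, -286.2, 106.7]
tool_rot: [3.141, -0.002, 3.064]
force: [0.3, 0.7, 5.0]
width: 8.3
gripper_force: 58.9
```

Emit:
{"method": "move_arm", "body": {"plan": [[[0, -0.5, 0], [0, 0, 0], 0], [[0, -0.5, 0], [0, 0, 0], 0], [[0, 0, 0], [0, 0, 0], 0]]}}

```text
clock: 17.27
eef_pos: [557.2, -287.2, 106.7]
tool_rot: [3.141, -0.002, 3.064]
force: [-0.1, 1.5, 6.3]
width: 7.7
gripper_force: 58.9
```

Emit:
{"method": "move_arm", "body": {"plan": [[[0, -0.5, 0], [0, 0, 0], 0], [[0, -0.5, 0], [0, 0, 0], 0], [[0, 0, 0], [0, 0, 0], 0]]}}

```text
clock: 17.65
eef_pos: [557.3, -287.4, 106.8]
tool_rot: [3.14, -0.002, 3.065]
force: [-0.4, 2.1, 7.7]
width: 7.9
gripper_force: 59.0
```

Run:
```python
from h import *
im=cams.get_image("top");cv2.imwrite("pics/top6.png",im)
cv2.imwrite("pics/c8.png",cv2.resize(im[195:265,420:495],None,fx=8,fy=8,interpolation=cv2.INTER_CUBIC))
```

```text
(no output)
```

View pics/c8.png

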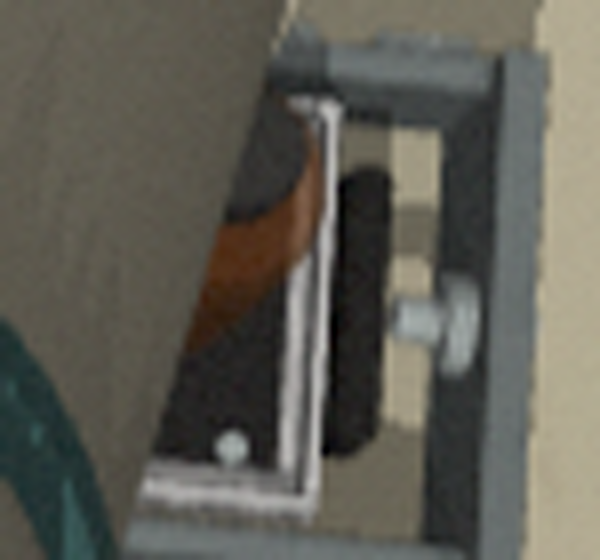

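The nose edge touches the pad at crop (330,300). The last move advanced only 0.2 of the 1.0 mm commanded, so this is contact. I'll now build up the press in small steps.

Emit:
{"method": "move_arm", "body": {"plan": [[[0, -0.3, 0], [0, 0, 0], 0], [[0, 0, 0], [0, 0, 0], 0]]}}

```text
clock: 17.95
eef_pos: [557.3, -287.4, 106.7]
tool_rot: [3.139, -0.002, 3.065]
force: [-0.2, 3.8, 8.1]
width: 7.6
gripper_force: 59.0
```

Emit:
{"method": "move_arm", "body": {"plan": [[[0, -0.3, 0], [0, 0, 0], 0], [[0, 0, 0], [0, 0, 0], 0]]}}

```text
clock: 18.2
eef_pos: [557.3, -287.5, 106.7]
tool_rot: [3.139, -0.002, 3.065]
force: [-0.4, 3.5, 6.5]
width: 7.6
gripper_force: 59.0
```

Emit:
{"method": "move_arm", "body": {"plan": [[[0, -0.5, 0], [0, 0, 0], 0], [[0, 0, 0], [0, 0, 0], 0]]}}

```text
clock: 18.45
eef_pos: [557.4, -287.6, 106.8]
tool_rot: [3.139, -0.002, 3.065]
force: [-0.8, 4.7, 7.5]
width: 8.2
gripper_force: 59.1
```

Emit:
{"method": "move_arm", "body": {"plan": [[[0, -0.5, 0], [0, 0, 0], 0], [[0, 0, 0], [0, 0, 0], 0]]}}

```text
clock: 18.7
eef_pos: [557.4, -287.7, 106.7]
tool_rot: [3.138, -0.002, 3.065]
force: [-0.5, 3.8, 8.6]
width: 8.0
gripper_force: 59.1
```

Emit:
{"method": "move_arm", "body": {"plan": [[[0, -0.6, 0], [0, 0, 0], 0], [[0, 0, 0], [0, 0, 0], 0]]}}

```text
clock: 18.95
eef_pos: [557.4, -287.8, 106.7]
tool_rot: [3.137, -0.003, 3.065]
force: [-0.5, 5.1, 8.1]
width: 8.0
gripper_force: 59.2
```

Emit:
{"method": "move_arm", "body": {"plan": [[[0, -0.6, 0], [0, 0, 0], 0], [[0, 0, 0], [0, 0, 0], 0]]}}

```text
clock: 19.2
eef_pos: [557.4, -287.9, 106.7]
tool_rot: [3.137, -0.003, 3.066]
force: [-0.5, 6.5, 9.2]
width: 7.4
gripper_force: 59.3
```

Run:
```python
from h import *
f=[]
for i in range(5):
    s=status.read_state();f.append(s["force"]);cams.get_image("top")
print(np.array(f).round(1),s["torque"],s["eef_pos"],s["tool_rot"])
```

```text
[[-0.5  6.5  9.2]
 [-0.6  7.3  8.9]
 [-1.2  6.   8.8]
 [-1.1  6.9  7.8]
 [-1.2  6.1  8.1]] [ 1.28316869  0.11784798 -0.0937985 ] [ 557.40414477 -287.95767502  106.76579949] [ 3.13690880e+00 -2.67655892e-03  3.06556748e+00]
```

Emit:
{"method": "move_arm", "body": {"plan": [[[0, -0.4, 0], [0, 0, 0], 0], [[0, 0, 0], [0, 0, 0], 0], [[0, 0, 0], [0, 0, 0], 0], [[0, 0, 0], [0, 0, 0], 0], [[0, 0, 0], [0, 0, 0], 0], [[0, 0, 0], [0, 0, 0], 0], [[0, 0, 0], [0, 0, 0], 0], [[0, 0, 0], [0, 0, 0], 0], [[0, 0, 0], [0, 0, 0], 0], [[0, 0, 0], [0, 0, 0], 0]]}}

```text
clock: 20.7
eef_pos: [557.4, -288.0, 106.8]
tool_rot: [3.136, -0.003, 3.066]
force: [0.1, 6.4, 9.7]
width: 7.9
gripper_force: 59.3
```

Run:
```python
from h import *
f=[]
for i in range(5):
    s=status.read_state();f.append(s["force"]);cams.get_image("top")
print(np.array(f).mean(0).round(1),s["torque"],s["eef_pos"],s["clock"])
```

```text
[-0.6  7.   9.5] [ 1.38445207  0.14242972 -0.06964613] [ 557.41729833 -288.00836899  106.75820774] 20.9
```

Emit:
{"method": "move_arm", "body": {"plan": [[[0, -0.3, 0], [0, 0, 0], 0], [[0, -0.2, 0], [0, 0, 0], 0], [[0, 0, 0], [0, 0, 0], 0], [[0, 0, 0], [0, 0, 0], 0], [[0, 0, 0], [0, 0, 0], 0], [[0, 0, 0], [0, 0, 0], 0], [[0, 0, 0], [0, 0, 0], 0], [[0, 0, 0], [0, 0, 0], 0], [[0, 0, 0], [0, 0, 0], 0], [[0, 0, 0], [0, 0, 0], 0]]}}

```text
clock: 22.2
eef_pos: [557.5, -288.1, 106.8]
tool_rot: [3.136, -0.003, 3.066]
force: [-0.4, 8.0, 9.6]
width: 7.9
gripper_force: 59.4
```

Emit:
{"method": "move_arm", "body": {"plan": [[[0, 0.5, 0], [0, 0, 0], 0], [[0, 0.5, 0], [0, 0, 0], 0], [[0, 0.5, 0], [0, 0, 0], 0], [[0, 0.5, 0], [0, 0, 0], 0], [[0, 0.5, 0], [0, 0, 0], 0], [[0, 0.5, 0], [0, 0, 0], 0], [[0, 0.4, 0], [0, 0, 0], 0], [[0, 0.4, 0], [0, 0, 0], 0], [[0, 0, 0], [0, 0, 0], 0], [[0, 0, 0], [0, 0, 0], 0]]}}

```text
clock: 23.45
eef_pos: [557.3, -287.6, 106.7]
tool_rot: [3.14, -0.002, 3.064]
force: [0.1, 2.6, 6.6]
width: 7.8
gripper_force: 59.0
```

Emit:
{"method": "move_arm", "body": {"plan": [[[0, 0.3, 0], [0, 0, 0], 0], [[0, 0.3, 0], [0, 0, 0], 0], [[0, 0, 0], [0, 0, 0], 0], [[0, 0, 0], [0, 0, 0], 0]]}}

```text
clock: 23.95
eef_pos: [557.3, -287.4, 106.7]
tool_rot: [3.141, -0.001, 3.064]
force: [0.5, 0.4, 5.7]
width: 7.7
gripper_force: 58.9
```

Emit:
{"method": "move_arm", "body": {"plan": [[[0, 0, 0], [0, 0, 0], 0.12], [[0, 0, 0], [0, 0, 0], 0.2], [[0, 0, 0], [0, 0, 0], 0.3], [[0, 0, 0], [0, 0, 0], 0.4], [[0, 0, 0], [0, 0, 0], 0.5], [[0, 0, 0], [0, 0, 0], 0.5], [[0, 0, 0], [0, 0, 0], 0.5], [[0, 0, 0], [0, 0, 0], 0.5]]}}

```text
clock: 24.95
eef_pos: [558.0, -288.0, 106.7]
tool_rot: [-3.142, 0.0, 3.064]
force: [0.2, -0.4, -0.3]
width: 41.9
gripper_force: 0.0
```

Emit:
{"method": "move_arm", "body": {"plan": [[[0, 0, 5], [0, 0, 0], 0.5], [[0, 0, 10], [0, 0, 0], 0.5], [[0, 0, 20], [0, 0, 0], 0.5], [[0, 0, 30], [0, 0, 0], 0.5], [[0, 0, 35], [0, 0, 0], 0.5], [[0, 0, 35], [0, 0, 0], 0.5], [[-10, 30, 20], [0, 0, 0], 0.5], [[-20, 45, 0], [0, 0, 0], 0.5], [[-20, 45, 0], [0, 0, 0], 0.5], [[-20, 45, 0], [0, 0, 0], 0.5]]}}

```text
clock: 26.2
eef_pos: [487.4, -121.6, 262.7]
tool_rot: [3.142, 0.002, 3.064]
force: [0.4, -0.3, 0.5]
width: 42.7
gripper_force: 0.0
```

Emit:
{"method": "move_arm", "body": {"plan": [[[-15, 45, 0], [0, 0, 0], 0.5], [[-10, 45, 0], [0, 0, 0], 0.5], [[-5, 30, 0], [0, 0, 0], 0.5], [[0, 0, 0], [0, 0, 0], 0.5], [[0, 0, 0], [0, 0, 0], 0.5]]}}

```text
clock: 26.82
eef_pos: [458.3, -3.8, 262.3]
tool_rot: [-3.141, 0.001, 3.064]
force: [-0.1, -0.3, -0.7]
width: 42.5
gripper_force: 0.0
```

Run:
```python
from h import *
im=cams.get_image("top");cv2.imwrite("pics/top7.png",im)
cv2.imwrite("pics/c9.png",cv2.resize(im[170:290,365:497],None,fx=5,fy=5,interpolation=cv2.INTER_CUBIC))
```

```text
(no output)
```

View pics/c9.png

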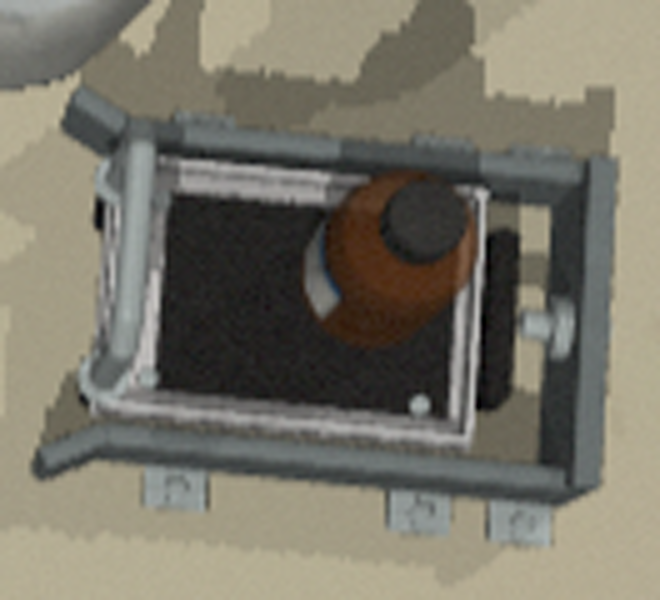

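The caddy is parked square between the rails with its nose at the pad (480,320). The bottle is upright and the arm is clear, so I'm handing in.

```bash
python3 -c "
from cell import ctrl;print(ctrl.finish_job())"
```

```text
the job is handed in; nothing more can be done
None
```

The caddy is parked square in the bay with its nose at the buffer, after being pressed at about 7 N for over a second; the bottle is upright, the gripper has let go, and the job is handed in (no verdict came back).

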